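# Size a choke core in the stepped gauge

### The job

Take the choke core that stands on the orange square and try it, on edge and without forcing it, in the pockets of the leaning stepped gauge one after another from the smallest step upward, until it drops in. Leave it there, standing fully home in the first step that takes it, so that its size can be read off; leave the other two cores, the spray cans, the bin and the screwdriver where they are.

Things in the scene. Friction and masses are not known exactly. Their poses are not given: they have to be found in the camera images.
- mark_orange: Flat orange square on the bench, 96 mm side, 3 mm thick to the eye and not an obstacle, under the cradle whose core is to be gauged (two grey squares lie under the other cradles). Origin at its centre on the bench.
- core_a: Choke core: solid green disc 16 mm thick, white resin centre, 75 to 155 g, standing on edge in cradle_a. The three look alike; diameter 36 to 52 mm, not known until gauged; each fits one of steps 2, 3, 4. Origin at the disc's centre, x along its axis (through the flat faces). Pinch it across the flat faces by the upper part of its rim, so that its lower half stays free.
- core_b: Choke core: solid green disc 16 mm thick, white resin centre, 75 to 155 g, standing on edge in cradle_b. The three look alike; diameter 36 to 52 mm, not known until gauged; each fits one of steps 2, 3, 4. Origin at the disc's centre, x along its axis (through the flat faces). Pinch it across the flat faces by the upper part of its rim, so that its lower half stays free.
- core_c: Choke core: solid green disc 16 mm thick, white resin centre, 75 to 155 g, standing on edge in cradle_c. The three look alike; diameter 36 to 52 mm, not known until gauged; each fits one of steps 2, 3, 4. Origin at the disc's centre, x along its axis (through the flat faces). Pinch it across the flat faces by the upper part of its rim, so that its lower half stays free.
- cradle_a: Black cradle, 31 mm (x) by 64 mm (y), cheeks 22 mm high, holding core_a on edge, loosely, with the disc's axis along the cradle's x. Fixed to the bench. Origin under its centre on the bench, z up. The core's centre is 29 to 38 mm above the bench. Which cradle stands on the orange square varies.
- cradle_b: Black cradle, 31 mm (x) by 64 mm (y), cheeks 22 mm high, holding core_b on edge, loosely, with the disc's axis along the cradle's x. Fixed to the bench. Origin under its centre on the bench, z up. The core's centre is 29 to 38 mm above the bench. Which cradle stands on the orange square varies.
- cradle_c: Black cradle, 31 mm (x) by 64 mm (y), cheeks 22 mm high, holding core_c on edge, loosely, with the disc's axis along the cradle's x. Fixed to the bench. Origin under its centre on the bench, z up. The core's centre is 29 to 38 mm above the bench. Which cradle stands on the orange square varies.
- gauge_stand: Blue stand that carries the gauge, fixed to the bench: base plate 110 mm (x) by 240 mm (y), 10 mm thick. Origin under it on the bench, z up, x roughly away from the robot, y along the row of pockets.
- gauge: Fixed aluminium block, 36 (x) by 220 mm (y), leaning 25 degrees towards the robot: z, out of all pockets, points up and back to the robot; y is level along the row. Four pockets, smallest at the -y end, mouths at z = 40, 48, 56, 64 mm, pocket centres at y = -84, -38.5, 14, 73.5 mm. A core goes in on edge, its axis along x. Origin: centre of the underside, 45 mm above the bench.
- step1 (a point): Centre of the mouth of the first (smallest) pocket of the gauge: 32 mm long along the row (y) by 20 mm wide (x), 20.0 mm deep, flat floor. Axes as gauge. A core too big for it hangs on the mouth, its centre 9 to 20 mm above the mouth; one that fits drops in with about 1 mm play each side onto the floor, its centre then 4 mm below the mouth.
- step2 (a point): Centre of the mouth of the second pocket of the gauge: 39 mm long along the row (y) by 20 mm wide (x), 22.5 mm deep, flat floor. Axes as gauge. A core too big for it hangs on the mouth, its centre 9 to 20 mm above the mouth; one that fits drops in with about 1 mm play each side onto the floor, its centre then 4 mm below the mouth.
- step3 (a point): Centre of the mouth of the third pocket of the gauge: 46 mm long along the row (y) by 20 mm wide (x), 26.0 mm deep, flat floor. Axes as gauge. A core too big for it hangs on the mouth, its centre 9 to 20 mm above the mouth; one that fits drops in with about 1 mm play each side onto the floor, its centre then 4 mm below the mouth.
- step4 (a point): Centre of the mouth of the fourth (largest) pocket of the gauge: 53 mm long along the row (y) by 20 mm wide (x), 29.5 mm deep, flat floor. Axes as gauge. A core too big for it hangs on the mouth, its centre 9 to 20 mm above the mouth; one that fits drops in with about 1 mm play each side onto the floor, its centre then 4 mm below the mouth.
- spray_red: Bystander: red spray can, 52 mm diameter, 160 mm high, loose, standing between the cradles and the gauge. Origin under its centre.
- spray_blue: Bystander: blue spray can, 52 mm diameter, 160 mm high, loose, standing beyond the gauge. Origin under its centre.
- bin_blue: Bystander: open blue parts bin, 90 (x) by 140 mm (y), 60 mm high, loose, beyond the cradles. Origin under its centre.
- screwdriver: Bystander: screwdriver lying loose on the bench between robot and gauge, under 40 mm high.
There are look-alikes about, which are no part of the job. Leave any blue, grey or yellow look-alike of the core_a alone.

How it is judged:
By the outcome, as a careful person would: the job done as asked, in the order asked, and still so for the second after the job is handed in, with the robot touching nothing.
It also fails if it takes over 51 s, if anything falls off the work surface, if the arm or the gripper's body presses on something with over 40 N, if the wrist force passes 120 N, or if a joint passes its speed limit or range.

### The arm

A 6-joint arm with a two-finger parallel gripper is mounted at the origin on the work surface. World frame = base frame: x ahead of the robot, y to its left, z up, the work surface at z = 0. Lengths are in m, angles in degrees, forces in N, time in s.
With the tool pointing down it reaches from about 0.3 to 0.75 m from the base axis. Payload 8.5 kg.
Tool frame: the origin (TCP) lies midway between the tips of the shut fingers; the grasp point (between the pads) lies 19 mm behind it (env.tcp_to_grasp is the z of the grasp point in the tool frame, in m); z points along the fingers, y is the line along which they close (so a half turn about z gives the same grasp; the last joint's range is limited). The gripper opens to 85 mm and grips with 20 to 120 N. Pads are 22 mm wide; open, the fingers measure 114 mm over their backs; the gripper's body (76 mm by 85 mm) begins 54 mm behind the grasp point. The pads swing forward as they close: fully open they stand 13 mm farther back than shut.
Start: joints at [50.976, 21.807, 74.336, -0, 83.858, -12.336], TCP at [0.247, 0.491, 0.231] pointing down, gripper open.
Joint ranges: [-178.18, 178.18], [-50.72, 133.34], [12.68, 142.11], [-81.47, 261.47], [9.98, 163.14], [-165.26, 165.26]. Speed limits (degrees/s): [136.94, 136.94, 180, 180, 180, 180].

### API

Orientations are given as a 3x3 rotation matrix whose columns are the frame's x, y, z axes.
In Python, from rig import env, imaging, job, models gives the robot as it stands. The module is installed in compiled form; this text tells all that it offers.
- The arm moves only by the tool jog_arm, never from a script. Its argument "plan" is text: rows parted by semicolons, each of 7 numbers parted by spaces: the turn, a rotation vector about the tool's x, y, z in degrees, then the shift along the tool's x, y, z in cm, then the closure in counts, from 0 (fully open) to 255 (shut). In form: rx ry rz x y z claw; .... A call has 1 to 10 rows; each row shifts and turns the commanded pose from where the row before left it, along the tool's axes as they then stand; what a row does not reach is not made up. A row lasts 1/12 s, in which the tool goes at most 41.7 mm and 7.16 degrees, less where a joint would pass 70% of its speed; a pose out of reach is approached as far as the arm can. A call with a gripper value outside its range is refused whole. The fingers move at their own pace and stop on an object; "grip_force" is the grip in N (left out, the last holds). Time passes only in rows, so rows that do not move let the fingers close. It gives the time, the measured TCP pose, the force, the opening and the grip force at its end, in the units of the state.
- env.observe(): the state, without advancing time (a new reading comes with each control period).
- imaging.get_image(name): name is "scene" or "top" or "wrist"; returns a dict with "pixels" (420x560x3 uint8, red, green, blue), "depth" (420x560 float32, m along the optical axis (not along the pixel's ray), 0 where there is no reading), "fov_y" (degrees; the focal length in pixels is half the picture's height over the tangent of half this angle, whatever the lens; pixels are square), "cx", "cy" (the principal point, pixels), "world_from_camera" (4x4, takes a point from camera to world coordinates). Camera axes: x right, y down, z forward; pixel columns grow to the right and rows downward; lengths in m; the calibration is good to about 2 mm. A picture is of the moment at which its call begins.
- job.close_job(): hands the job in; it is judged then, once.
Trained networks look in the newest picture that a camera, given by its name, has taken for a name from the list of things; names that differ only in an ending like _2 or _b are one class to them, and where a whole thing is asked for, a point or a joint stands for the part that bears it (a point fixed in the world has none). Each returns a list of dicts, best first, with "confidence" (0 to 1); they miss things now and then, are a little off and sometimes report something else, mostly with a low value. They report only what shows in the picture. A call takes as long as a camera call. They do not tell look-alikes from the thing itself.
- models.outline_of(camera, query): "region" (420x560 bool, what is visible of it) and "bbox" ([centre column, centre row, width, height] in pixels, round what is visible of it).
- models.tip_of(camera, query): "at" ([column, row] in pixels: a listed point, or the origin of a listed thing).
The state is a dict: "time_s": time; "q": joint angles; "qvel": joint speeds; "joint_efforts": joint torques, N m; "position": TCP position; "tool_rot": TCP orientation; "ft_force": force on the tool from outside, world axes, zero at the start; "wrist_torque": the same for the moment, N m; "grip_width": finger opening in m; "gripper_force": force on a finger pad.
Only numpy, scipy, OpenCV 4.12 (cv2) and the standard library are available. Lean on these libraries where they do the work, as an engineer would, in place of code of your own. Each camera call takes 0.05 s, during which the arm holds its last target. There are 200 camera calls.

## Working session

There is one attempt and no reset: what is moved stays moved. The work goes in short steps, Python scripts to look and compute and a tool call to move; the robot and the scene stay as the last step left them, time stands still between calls to the robot, and variables do not carry over. Pictures are saved under pics/ and viewed, at most 10 in all, crops included, and the job is handed in when it is done.

Besides the shell and the picture viewer there is one more tool, called after "Emit:" as a command line: name --argument value ..., lists and objects as JSON in quotes. jog_arm: Moves the arm, as the interface text tells. Its arguments: {"type":"object","properties":{"plan":{"type":"string"},"grip_force":{"type":"number"}},"required":["plan"]}

```bash
mkdir -p pics; cat > h.py <<'E'
import numpy as np, cv2
from rig import env, imaging, job, models
def K(im):
    f=im["pixels"].shape[0]/2/np.tan(np.radians(im["fov_y"]/2)); return f
def cloud(im):
    f=K(im); d=im["depth"]; v,u=np.mgrid[:d.shape[0],:d.shape[1]]
    P=np.stack([(u-im["cx"])/f*d,(v-im["cy"])/f*d,d],-1)
    T=np.array(im["world_from_camera"]); W=P@T[:3,:3].T+T[:3,3]; W[d==0]=np.nan
    return W
def save(im,n): cv2.imwrite("pics/"+n+".png",im["pixels"][:,:,::-1])
E
python3 - <<'E'
from h import *
for c in ["top","scene"]:
    im=imaging.get_image(c); save(im,c+"0"); W=cloud(im)
    np.savez("/tmp/"+c+".npz",W=W,p=im["pixels"])
    print(c,np.array(im["world_from_camera"]).round(3).tolist(),K(im))
    for q in ["mark_orange","core_a","cradle_a","gauge","gauge_stand","spray_red","spray_blue","bin_blue","screwdriver"]:
        for r in models.outline_of(c,q)[:4]:
            m=r["region"]; w=W[m]; w=w[~np.isnan(w[:,0])]
            if len(w): print(q,round(r["confidence"],2),np.round(r["bbox"]),"med",np.median(w,0).round(3),"lo",np.percentile(w,3,axis=0).round(3),"hi",np.percentile(w,97,axis=0).round(3))
    for q in ["step1","step2","step3","step4"]:
        for r in models.tip_of(c,q)[:1]:
            u,v=np.round(r["at"]).astype(int); print(q,round(r["confidence"],2),r["at"],W[v,u].round(3))
E
cp pics/top0.png pics/t.png; python3 -c "
import cv2,numpy as np
a=cv2.imread('pics/top0.png');b=cv2.imread('pics/scene0.png')
cv2.imwrite('pics/both0.png',cv2.resize(np.hstack([a,b]),(800,300)))"
```

```text
top [[0.027, -0.999, 0.035, 0.502], [-0.999, -0.026, 0.024, -0.09], [-0.023, -0.036, -0.999, 1.058], [0.0, 0.0, 0.0, 1.0]] 379.0840136993853
mark_orange 0.56 [380. 190.  37.  36.] med [ 0.605 -0.35   0.003] lo [ 0.559 -0.396 -0.001] hi [ 0.65  -0.305  0.006]
core_a 0.52 [405. 230.  15.   6.] med [ 0.489 -0.413  0.033] lo [ 0.481 -0.43   0.018] hi [ 0.497 -0.4    0.039]
core_a 0.4 [324. 184.  14.   5.] med [ 0.607 -0.191  0.051] lo [ 0.598 -0.211  0.021] hi [ 0.616 -0.174  0.057]
core_a 0.39 [377. 229.  13.  10.] med [ 0.498 -0.34   0.033] lo [ 0.489 -0.358  0.001] hi [ 0.509 -0.327  0.039]
core_a 0.38 [382. 190.  16.   6.] med [ 0.602 -0.347  0.044] lo [ 0.594 -0.364  0.027] hi [ 0.611 -0.333  0.049]
cradle_a 0.64 [332. 246.  24.  15.] med [ 0.445 -0.204  0.02 ] lo [ 0.423 -0.245  0.007] hi [ 0.451 -0.189  0.026]
cradle_a 0.58 [323. 186.  22.  12.] med [ 0.601 -0.188  0.019] lo [ 0.59  -0.224  0.004] hi [ 0.624 -0.163  0.038]
cradle_a 0.5 [381. 191.  25.  18.] med [ 0.601 -0.345  0.019] lo [ 0.585 -0.383  0.002] hi [ 0.621 -0.318  0.038]
gauge 0.83 [180. 199.  88.  26.] med [0.567 0.
[... 2790 characters left out ...]
0.017 0.123] lo [0.736 0.01  0.014] hi [0.782 0.051 0.162]
spray_blue 0.41 [211. 338.  16.  19.] med [ 0.608 -0.349  0.043] lo [ 0.596 -0.364  0.02 ] hi [ 0.614 -0.332  0.049]
spray_blue 0.33 [294. 191.  28.  64.] med [ 0.516 -0.049  0.117] lo [ 0.485 -0.061  0.011] hi [ 0.529 -0.018  0.162]
bin_blue 0.64 [343. 314.  86.  92.] med [ 0.739 -0.143  0.006] lo [ 0.697 -0.217  0.002] hi [ 0.787 -0.079  0.061]
screwdriver 0.68 [299. 130.  59.  36.] med [0.361 0.157 0.022] lo [0.282 0.15  0.003] hi [0.409 0.175 0.028]
step1 0.98 [363.2, 175.3] [0.569 0.118 0.069]
step2 0.98 [363.2, 175.3] [0.569 0.118 0.069]
step3 0.98 [363.2, 175.3] [0.569 0.118 0.069]
step4 0.98 [363.2, 175.3] [0.569 0.118 0.069]
```

View pics/top0.png

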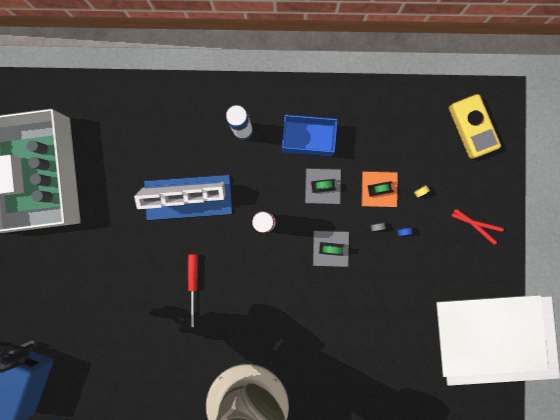

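View pics/scene0.png

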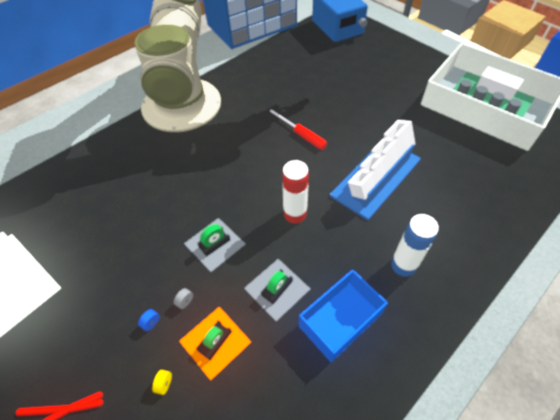

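Both views agree: the orange square with its black cradle and green core is at top px (380,190), about (0.604, -0.349). The gauge is at px (182,197), with its low end at right, and the red can at px (263,222) lies between them. I'll fit the gauge pose and the core axis from the depth data.

```bash
python3 - <<'E'
from h import *
from scipy.optimize import least_squares
from scipy.spatial.transform import Rotation as R
s=env.observe(); print(s["position"],np.round(s["tool_rot"],3).tolist(),env.tcp_to_grasp,s["ft_force"],s["grip_width"])
pts=[];core=[];mk=[];st=[];cr=[]
for c in ["top","scene"]:
    d=np.load(f"/tmp/{c}.npz");W=d["W"];p=d["p"].astype(int)
    f=np.isfinite(W[...,0]);grey=(p.max(-1)-p.min(-1)<40)&(p.max(-1)>70)
    b=f&(W[...,0]>.48)&(W[...,0]<.66)&(W[...,1]>.05)&(W[...,1]<.31)
    pts.append(W[b&(W[...,2]>.045)&(W[...,2]<.13)&grey]); 
    g=f&(abs(W[...,0]-.605)<.05)&(abs(W[...,1]+.35)<.05)
    k=g&(W[...,2]>.028); core.append(W[k]); cr.append(W[g&(W[...,2]>.012)&(W[...,2]<.025)])
    st.append(W[b&(W[...,2]>.006)&(W[...,2]<.014)])
    k=g&(p[...,0]>180)&(p[...,2]<80)&(W[...,2]<.01);mk.append(W[k])
def rect(P): 
    r=cv2.minAreaRect(P[:,:2].astype(np.float32)*1000); return np.round(r[0],1),np.round(r[1],1),round(r[2],1)
for n,L in [("core",core),("cradle",cr),("mark",mk),("stand",st)]:
    for P in L+[np.vstack(L)]:
        if len(P)>5: print(n,len(P),rect(P),P.max(0).round(4),P.min(0).round(4))
Z=np.vstack(pts)
lim=[(-110,-61.25,40),(-61.25,-12.25,48),(-12.25,43.75,56),(43.75,110,64)]
pk=[(-84,32,20),(-38.5,39,22.5),(14,46,26),(73.5,53,29.5)]
def loc(x,P): return (P-np.array([x[0],x[1],.045]))@(R.from_euler("z",x[2])*R.from_euler("y",-25,degrees=True)).as_matrix()*1000
def box(q,lo,hi):
    c=(np.array(lo)+hi)/2;h=(np.array(hi)-lo)/2;a=abs(q-c)-h
    return np.linalg.norm(np.maximum(a,0),axis=1)+np.minimum(a.max(1),0)
def sdf(q):
    s=np.min([box(q,[-18,a,0],[18,b,z]) for a,b,z in lim],0)
    h=np.min([box(q,[-10,y-l/2,lim[i][2]-d],[10,y+l/2,lim[i][2]+30]) for i,(y,l,d) in enumerate(pk)],0)
    return np.maximum(s,-h)
best=None
for Q in pts+[Z]:
  best=min((least_squares(lambda x:sdf(loc(x,Q)),[.575+dx,.18,a],loss="soft_l1",f_scale=2,x_scale=[.01,.01,.1],diff_step=1e-4) for a in (0,.15,.3,-.1) for dx in (0,.02)),key=lambda r:r.cost)
  print("gauge",len(Q),best.x[:2].round(4),np.degrees(best.x[2]).round(2),"med|r|",np.median(abs(sdf(loc(best.x,Q)))).round(2))
E
```

```text
[0.24701817 0.49136868 0.23135143] [[-0.893, 0.449, 0.0], [0.449, 0.893, 0.0], [-0.0, 0.0, -1.0]] -0.0187 [-0.12398581  0.16042589  1.03255926] 0.08550523210305515
core 87 (array([ 603.3, -350.1]), array([15.9, 36.1]), 11.7) [ 0.6138 -0.3312  0.051 ] [ 0.5924 -0.368   0.0283]
core 240 (array([ 603.1, -347.7]), array([17.6, 36. ]), 11.5) [ 0.6146 -0.3286  0.0508] [ 0.5931 -0.3666  0.0284]
core 327 (array([ 603.5, -348.9]), array([17.7, 38.2]), 14.7) [ 0.6146 -0.3286  0.051 ] [ 0.5924 -0.368   0.0283]
cradle 155 (array([ 603.5, -350.4]), array([31.1, 63.2]), 12.1) [ 0.6244 -0.3171  0.0247] [ 0.5819 -0.3831  0.0126]
cradle 377 (array([ 603.1, -347.5]), array([32. , 64.2]), 12.1) [ 0.6243 -0.3129  0.025 ] [ 0.5821 -0.3818  0.0121]
cradle 532 (array([ 603.3, -348.6]), array([32. , 66.6]), 12.1) [ 0.6244 -0.3129  0.025 ] [ 0.5819 -0.3831  0.0121]
mark 756 (array([ 603.5, -349.3]), array([95.2, 95. ]), 0.8) [ 0.6513 -0.3018  0.0086] [ 0.5558 -0.3975 -0.0041]
mark 1990 (array([ 604.1, -348.3]), array([97.8, 96.2]), 0.1) [ 0.6531 -0.3001  0.008 ] [ 0.5551 -0.3963 -0.0008]
mark 2746 (array([ 604.2, -348.7]), array([97.8, 97.2]), 0.2) [ 0.6531 -0.3001  0.0086] [ 0.5551 -0.3975 -0.0041]
stand 1681 (array([569.5, 180.3]), array([250.1, 170.4]), 88.1) [0.6557 0.3044 0.014 ] [0.4838 0.0526 0.006 ]
stand 1415 (array([573.9, 183.6]), array([173.1, 246.6]), 2.9) [0.6593 0.3086 0.014 ] [0.4814 0.0603 0.006 ]
stand 3096 (array([571.7, 179.6]), array([176.3, 256.7]), 1.0) [0.6593 0.3086 0.014 ] [0.4814 0.0526 0.006 ]
gauge 1616 [0.5816 0.1836] 5.63 med|r| 0.6
gauge 2123 [0.5808 0.187 ] 5.62 med|r| 0.67
gauge 3739 [0.581  0.1862] 5.62 med|r| 0.69
```

Emit:
jog_arm --plan "0 0 6.4 0 0 0 0;0 0 6.4 0 0 0 0;0 0 6.4 0 0 0 0;0 0 6.4 0 0 0 0;0 0 6.4 0 0 0 0;0 0 6.4 0 0 0 0;0 0 6.4 0 0 0 0;0 0 6.4 0 0 0 0;0 0 0 -4 0.8 0 0;0 0 0 -4 0.8 0 0" --grip_force 30

```text
time_s: 2.23
position: [0.2791, 0.4164, 0.2309]
tool_rot: [[-0.212, 0.977, -0.0], [0.977, 0.212, -0.0], [-0.0, -0.0, -1.0]]
ft_force: [0.6, -0.2, 0.6]
grip_width: 0.0853
gripper_force: 0.0
```

Emit:
jog_arm --plan "0 0 0 -4 0.8 0 0;0 0 0 -4 0.8 0 0;0 0 0 -4 0.8 0 0;0 0 0 -4 0.8 0 0;0 0 0 -4 0.8 0 0;0 0 0 -4 0.8 0 0;0 0 0 -4 0.8 0 0;0 0 0 -4 0.8 0 0;0 0 0 -4 0.8 0 0;0 0 0 -4 0.8 0 0"

```text
time_s: 3.07
position: [0.442, 0.0401, 0.2316]
tool_rot: [[-0.21, 0.978, 0.001], [0.978, 0.21, -0.0], [-0.0, 0.001, -1.0]]
ft_force: [0.9, 0.5, -0.2]
grip_width: 0.0854
gripper_force: 0.0
```

Emit:
jog_arm --plan "0 0 0 -4 0.8 0 0;0 0 0 -4 0.8 0 0;0 0 0 -4 0.8 0 0;0 0 0 -4 0.8 0 0;0 0 0 -4 0.8 0 0;0 0 0 -4 0.8 0 0;0 0 0 -4 0.8 1 0;0 0 0 -4 0.8 1 0;0 0 0 -4 0.8 1 0;0 0 0 0 0 1 0"

```text
time_s: 3.9
position: [0.5882, -0.3001, 0.1892]
tool_rot: [[-0.205, 0.979, -0.0], [0.979, 0.205, -0.001], [-0.001, -0.0, -1.0]]
ft_force: [0.3, 0.3, -1.4]
grip_width: 0.0851
gripper_force: 0.0
```

```bash
cat >> h.py <<'E'
def rel(p,Rt=None):
    s=env.observe(); R0=np.array(s["tool_rot"]); d=np.array(p)-s["position"]
    out="pos %s shift(cm, cur axes) %s"%(np.round(s["position"],4),np.round(R0.T@d*100,2))
    if Rt is not None:
        out+=" rotvec %s shift(cm, target axes) %s"%(np.degrees(cv2.Rodrigues(R0.T@Rt)[0]).ravel().round(2),np.round(Rt.T@d*100,2))
    print(out)
E
python3 - <<'E'
from h import *
im=imaging.get_image("wrist"); save(im,"w1"); W=cloud(im); p=im["pixels"].astype(int)
g=np.isfinite(W[...,0])&(abs(W[...,0]-.604)<.05)&(abs(W[...,1]+.35)<.06)
def rect(P):
    r=cv2.minAreaRect(P[:,:2].astype(np.float32)*1000); return np.round(r[0],1),np.round(r[1],1),round(r[2],1)
for lo,hi in [(.030,.06),(.042,.06),(.018,.025)]:
    P=W[g&(W[...,2]>lo)&(W[...,2]<hi)]; print(len(P),rect(P) if len(P)>4 else "",P.max(0).round(4) if len(P) else "")
print(np.array(im["world_from_camera"]).round(3).tolist())
rel([.603,-.349,.1])
E
```

```text
633 (array([ 604.7, -349.2]), array([15.7, 33.6]), 11.9) [ 0.6153 -0.3317  0.0489]
434 (array([ 604.9, -350. ]), array([15.6, 26.5]), 11.7) [ 0.6146 -0.3364  0.0489]
758 (array([ 604.9, -351.2]), array([31. , 64.9]), 11.8) [ 0.6262 -0.3168  0.0238]
[[0.979, 0.197, 0.058, 0.574], [0.205, -0.937, -0.282, -0.229], [-0.001, 0.288, -0.958, 0.331], [0.0, 0.0, 0.0, 1.0]]
pos [ 0.5868 -0.2966  0.1871] shift(cm, cur axes) [-5.49  0.53  8.7 ]
```

View pics/w1.png

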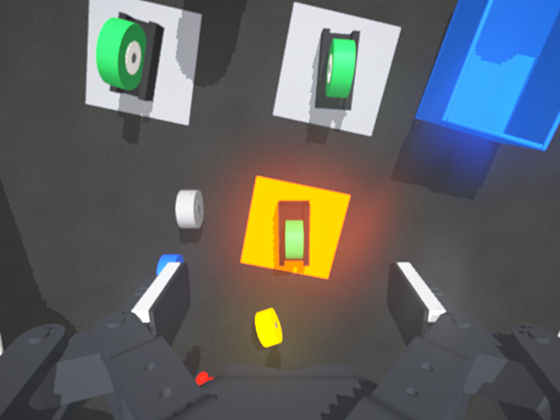

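The orange-square core is at px (293,240) in the wrist view, with its axis along the finger closing line. The measured centre is about (0.604, -0.350), its yaw 12° and its top at 0.049.

Emit:
jog_arm --plan "0 0 0 -2.75 0.3 0 0;0 0 0 -2.75 0.3 0 0;0 0 0 0 0 3 0;0 0 0 0 0 3 0;0 0 0 0 0 3 0;0 0 0 0 0 2 0;0 0 0 0 0 1 0;0 0 0 0 0 0 0;0 0 0 0 0 0 0"

```text
time_s: 4.7
position: [0.605, -0.3461, 0.0727]
tool_rot: [[-0.21, 0.978, 0.001], [0.978, 0.21, -0.001], [-0.001, 0.001, -1.0]]
ft_force: [0.6, 0.1, 0.6]
grip_width: 0.0852
gripper_force: 0.0
```

```bash
python3 - <<'E'
from h import *
rel([.604,-.350,.036])
E
```

```text
pos [ 0.605  -0.3461  0.0727] shift(cm, cur axes) [-0.36 -0.18  3.67]
```

Emit:
jog_arm --plan "0 0 0 -0.35 -0.15 1.5 0;0 0 0 0 0 1.5 0;0 0 0 0 0 0.6 0;0 0 0 0 0 0 120;0 0 0 0 0 0 200;0 0 0 0 0 0 255;0 0 0 0 0 0 255;0 0 0 0 0 0 255;0 0 0 0 0 0 255;0 0 0 0 0 0 255" --grip_force 30

```text
time_s: 5.53
position: [0.604, -0.3502, 0.0361]
tool_rot: [[-0.21, 0.978, 0.001], [0.978, 0.21, -0.001], [-0.001, 0.001, -1.0]]
ft_force: [-0.4, -0.2, 2.3]
grip_width: 0.0151
gripper_force: 33.2
```

Emit:
jog_arm --plan "0 0 0 0 0 -0.5 255;0 0 0 0 0 -2 255;0 0 0 0 0 -4 255;0 0 0 0 0 -4 255;0 0 0 0 0 -4 255;0 0 0 0 0 -4 255;0 0 0 0 0 -3.5 255;0 0 0 0 0 0 255;0 0 0 0 0 0 255"

```text
time_s: 6.28
position: [0.6041, -0.3502, 0.2579]
tool_rot: [[-0.21, 0.978, 0.003], [0.978, 0.21, -0.003], [-0.003, 0.003, -1.0]]
ft_force: [-0.4, 0.4, -2.7]
grip_width: 0.015
gripper_force: 32.8
```

```bash
cat >> h.py <<'E'
from scipy.spatial.transform import Rotation as Rot
Gp=np.array([.581,.1855,.045]); GR=(Rot.from_euler("z",5.6,degrees=True)*Rot.from_euler("y",-25,degrees=True)).as_matrix()
STEP={1:(-84,40),2:(-38.5,48),3:(14,56),4:(73.5,64)}
def gw(n,h,x=0,y=0): return Gp+GR@np.array([x,STEP[n][0]+y,STEP[n][1]+h])/1000
TR=np.column_stack([GR[:,1],GR[:,0],-GR[:,2]])  # tool x=gauge y, y=gauge x, z=-gauge z
E
python3 - <<'E'
from h import *
print(TR.round(3).tolist(), gw(1,0),gw(2,0))
im=imaging.get_image("wrist"); save(im,"w2")
rel(gw(1,100),TR)
E
```

```text
[[-0.098, 0.902, 0.421], [0.995, 0.088, 0.041], [0.0, 0.423, -0.906]] [0.57237291 0.10025129 0.08125231] [0.56456808 0.14520421 0.08850277]
pos [ 0.6036 -0.3499  0.2554] shift(cm, cur axes) [45.14  2.19  8.36] rotvec [-24.98  -1.43   6.4 ] shift(cm, target axes) [45.1  -6.2   6.32]
```

View pics/w2.png

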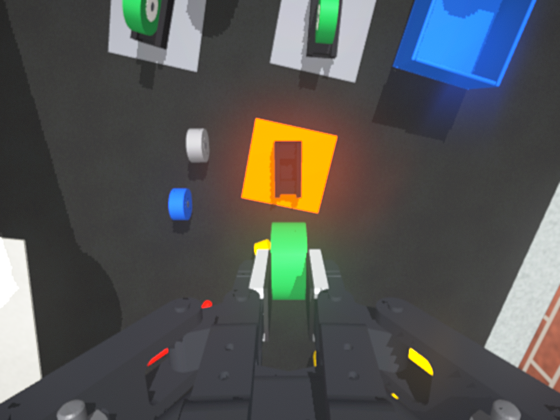

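Emit:
jog_arm --plan "0 0 0 3 0.15 0 255;0 0 0 4 0.2 0 255;0 0 0 4 0.2 0 255;0 0 0 4 0.2 0 255;0 0 0 4 0.2 0 255;0 0 0 4 0.2 0 255;0 0 0 4 0.2 0 255;0 0 0 4 0.2 0 255;0 0 0 4 0.2 0 255;0 0 0 4 0.2 0 255"

```text
time_s: 7.17
position: [0.5396, 0.0373, 0.2537]
tool_rot: [[-0.21, 0.978, -0.004], [0.978, 0.21, 0.001], [0.001, -0.004, -1.0]]
ft_force: [0.7, -0.3, -0.2]
grip_width: 0.0153
gripper_force: 32.8
```

Emit:
jog_arm --plan "0 0 0 4 0.2 0 255;0 0 0 2 0.1 0 255;-5 -0.3 1.3 0 0 0 255;-5 -0.3 1.3 0 0 0 255;-5 -0.3 1.3 0 0 0 255;-5 -0.3 1.3 0 0 0 255;-5 -0.3 1.3 0 0 0 255;0 0 0 0 0 0 255;0 0 0 0 0 0 255"

```text
time_s: 7.92
position: [0.5302, 0.0947, 0.2543]
tool_rot: [[-0.096, 0.904, 0.417], [0.995, 0.088, 0.04], [-0.001, 0.418, -0.908]]
ft_force: [0.2, -0.4, -0.2]
grip_width: 0.015
gripper_force: 32.8
```

```bash
python3 - <<'E'
from h import *
rel(gw(1,60),TR)
im=imaging.get_image("wrist"); save(im,"w3"); W=cloud(im); np.savez("/tmp/w3.npz",W=W,p=im["pixels"])
# gauge-frame view: local points
L=(W-Gp)@GR*1000; p=im["pixels"].astype(int)
for n,(y0,z) in STEP.items():
    f=np.isfinite(L[...,0])&(abs(L[...,2]-z)<4)&(abs(L[...,1]-y0)<24)&(abs(L[...,0])<26)
    if f.sum()>20: print(n,f.sum(),L[f].min(0).round(1),L[f].max(0).round(1),np.median(L[f],0).round(1))
print(env.observe()["time_s"])
E
```

```text
pos [0.5302 0.0947 0.2543] shift(cm, cur axes) [ 0.15 -3.41 11.49] rotvec [-0.26  0.07 -0.06] shift(cm, target axes) [ 0.14 -3.46 11.47]
1 1155 [ -16.9 -107.9   36. ] [ 19.3 -60.3  41.5] [  0.9 -81.6  39.1]
2 1126 [-17.  -60.2  44.1] [ 19.3 -15.   49.4] [  0.5 -32.3  47.1]
3 1347 [-17.   -9.3  52.2] [19.3 38.  57.4] [-0.1 17.  55.1]
4 425 [-16.9  49.5  60.1] [18.9 63.6 65.2] [-8.9 56.7 63.1]
7.9667
```

View pics/w3.png

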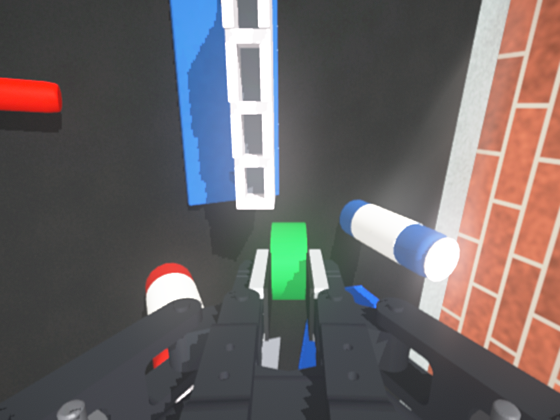

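The wrist view shows the held core at px (289,260) and the gauge ahead, with step 1's pocket at px (256,188). I'll refit the gauge from this close view and measure the core in the tool frame.

```bash
cat > fit.py <<'E'
from h import *
from scipy.optimize import least_squares
lim=[(-110,-61.25,40),(-61.25,-12.25,48),(-12.25,43.75,56),(43.75,110,64)]
pk=[(-84,32,20),(-38.5,39,22.5),(14,46,26),(73.5,53,29.5)]
def box(q,lo,hi):
    c=(np.array(lo)+hi)/2;h=(np.array(hi)-lo)/2;a=abs(q-c)-h
    return np.linalg.norm(np.maximum(a,0),axis=1)+np.minimum(a.max(1),0)
def sdf(q):
    s=np.min([box(q,[-18,a,0],[18,b,z]) for a,b,z in lim],0)
    h=np.min([box(q,[-10,y-l/2,lim[i][2]-d],[10,y+l/2,lim[i][2]+30]) for i,(y,l,d) in enumerate(pk)],0)
    return np.maximum(s,-h)
def fit(W,extra=None):
    L=(W-Gp)@GR*1000
    f=np.isfinite(L[...,0])&(abs(L[...,0])<30)&(abs(L[...,1])<118)&(L[...,2]>8)&(L[...,2]<72)
    if extra is not None: f&=extra
    Q=L[f]
    tr=lambda x:(Q-x[:3])@Rot.from_euler("z",x[3],degrees=True).as_matrix()
    r=least_squares(lambda x:sdf(tr(x)),[0,0,0,0],loss="soft_l1",f_scale=1)
    return r.x.round(2),f.sum(),np.median(abs(sdf(tr(r.x)))).round(2)
E
python3 - <<'E'
from fit import *
d=np.load("/tmp/w3.npz");W=d["W"];p=d["p"].astype(int)
grey=(p.max(-1)-p.min(-1)<40)&(p.max(-1)>60)
print(fit(W,grey))
for h in (.8,):
  s=env.observe();T=np.array(s["tool_rot"]);L=(W-s["position"])@T*1000
  g=(p[...,1]>p[...,0]+50)&(p[...,1]>p[...,2]+50)&np.isfinite(L[...,0])&(abs(L[...,0])<40)&(abs(L[...,1])<20)&(abs(L[...,2])<40)
  P=L[g]; print(len(P),P.min(0).round(1),P.max(0).round(1),np.percentile(P,[2,98],axis=0).round(1).tolist())
  # circle fit of rim band
  m=abs(P[:,1]-np.median(P[:,1]))<5; q=P[m]
  r=least_squares(lambda x:np.hypot(q[:,0]-x[0],q[:,2]-x[1])-x[2],[0,7,18.5],loss="soft_l1"); print(r.x.round(2),np.median(abs(r.fun)).round(2))
E
```

```text
(array([ 1.17, -2.19, -0.84,  0.06]), np.int64(9057), np.float64(0.4))
2695 [-15.8  -8.8 -14.9] [18.3  7.7 12.6] [[-13.2, -8.0, -10.9], [17.8, 6.8, 9.0]]
[-0.6   8.11 18.35] 0.33
```

Emit:
jog_arm --plan "-0.25 0.05 -0.05 0 -1.6 0 255;0 0 0 0 -1.7 0 255;0 0 0 0 0 3 255;0 0 0 0 0 4 255;0 0 0 0 0 4 255;0 0 0 0 0 2.5 255;0 0 0 0 0 1 255;0 0 0 0 0 0 255;0 0 0 0 0 0 255"

```text
time_s: 8.72
position: [0.5637, 0.0977, 0.1108]
tool_rot: [[-0.097, 0.9, 0.424], [0.995, 0.088, 0.041], [-0.0, 0.426, -0.905]]
ft_force: [-0.1, 0.4, -0.2]
grip_width: 0.0152
gripper_force: 32.7
```

```bash
python3 - <<'E'
from fit import *
rel(gw(1,30,1.4,-1.7),TR)
im=imaging.get_image("wrist"); save(im,"w4"); W=cloud(im);p=im["pixels"].astype(int)
grey=(p.max(-1)-p.min(-1)<40)&(p.max(-1)>60)
L0=(W-Gp)@GR*1000
print(fit(W,grey),fit(W,grey&(L0[...,1]>-55)))
s=env.observe();T=np.array(s["tool_rot"]);L=(W-s["position"])@T*1000
g=(p[...,1]>p[...,0]+50)&(p[...,1]>p[...,2]+50)&np.isfinite(L[...,0])&(abs(L[...,0])<40)&(abs(L[...,1])<20)&(abs(L[...,2])<40)
q=L[g];print(np.percentile(q,[2,98],axis=0).round(1).tolist());m=abs(q[:,1]-np.median(q[:,1]))<5; q=q[m]
r=least_squares(lambda x:np.hypot(q[:,0]-x[0],q[:,2]-x[1])-x[2],[0,7,18.5],loss="soft_l1"); print(r.x.round(2))
print(s["ft_force"].round(2) if hasattr(s["ft_force"],"round") else s["ft_force"])
E
```

```text
pos [0.5637 0.0977 0.1108] shift(cm, cur axes) [-0.   -0.3   0.05] rotvec [ 0.24  0.03 -0.  ] shift(cm, target axes) [-0.   -0.3   0.05]
(array([ 1.13,  0.07, -0.9 ,  0.07]), np.int64(18086), np.float64(0.42)) (array([ 1.13, -0.37, -0.91,  0.07]), np.int64(14690), np.float64(0.41))
[[-12.2, -7.3, -10.4], [17.6, 7.4, 9.5]]
[-0.76  8.76 18.33]
[ 0.09 -0.32 -2.01]
```

View pics/w4.png

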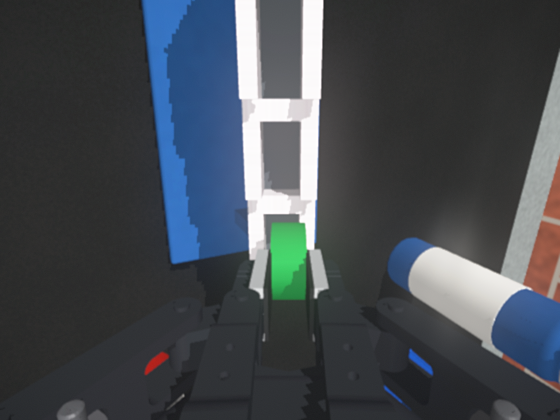

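```bash
python3 - <<'E'
from fit import *
im=imaging.get_image("wrist"); W=cloud(im)
L=(W-Gp)@GR*1000; 
f=np.isfinite(L[...,0])
for x0 in (-6,0,6):
    s=f&(abs(L[...,0]-1.1-x0)<3)
    for n,zz in [(1.5,39),(2,47),(2.5,47),(3,55)]:
        pass
    for z in (39,47,55):
        q=np.sort(L[s&(abs(L[...,2]-z)<1.2)&(abs(L[...,1])<70)][:,1])
        if len(q)>3:
            b=np.where(np.diff(q)>4)[0]; seg=np.split(q,b+1); print(x0,z,[(a[0].round(1),a[-1].round(1),len(a)) for a in seg if len(a)>3])
# pocket side walls x at step 2,3 mouth
for n,(y0,z) in list(STEP.items())[1:3]:
    q=np.sort(L[f&(abs(L[...,2]-z+.9)<1.2)&(abs(L[...,1]-y0)<14)&(abs(L[...,0])<25)][:,0]); b=np.where(np.diff(q)>4)[0]
    print(n,[(a[0].round(1),a[-1].round(1)) for a in np.split(q,b+1)])
E
```

```text
-6 39 [(np.float64(-70.0), np.float64(-60.0), 190)]
-6 47 [(np.float64(-20.8), np.float64(-11.2), 245)]
0 39 [(np.float64(-70.0), np.float64(-59.7), 189)]
0 47 [(np.float64(-20.9), np.float64(-11.2), 266)]
6 39 [(np.float64(-70.0), np.float64(-59.8), 187)]
6 47 [(np.float64(-20.9), np.float64(-11.2), 262)]
2 [(np.float64(-17.0), np.float64(-8.7)), (np.float64(11.1), np.float64(19.2))]
3 [(np.float64(-17.0), np.float64(-8.7)), (np.float64(11.1), np.float64(19.2))]
```

Emit:
jog_arm --plan "0 0 0 0 -0.15 0 255;0.2 0 0 0 -0.15 0 255;0 0 0 0 0 0.5 255;0 0 0 0 0 0.5 255;0 0 0 0 0 0 255;0 0 0 0 0 0 255"

```text
time_s: 9.32
position: [0.5648, 0.0978, 0.0997]
tool_rot: [[-0.097, 0.902, 0.421], [0.995, 0.088, 0.041], [-0.0, 0.423, -0.906]]
ft_force: [0.4, 0.7, -1.7]
grip_width: 0.0147
gripper_force: 32.8
```

```bash
python3 - <<'E'
from h import *
rel(gw(1,17,1.3,-1.5),TR);print(env.observe()["ft_force"])
E
```

```text
pos [0.5648 0.0978 0.0997] shift(cm, cur axes) [0.02 0.06 0.3 ] rotvec [ 0.04  0.04 -0.02] shift(cm, target axes) [0.02 0.06 0.3 ]
[ 0.39707976  0.7207187  -1.74009206]
```

Emit:
jog_arm --plan "0 0 0 0.02 0.06 0.1 255;0 0 0 0 0 0.05 255;0 0 0 0 0 0.05 255;0 0 0 0 0 0 255"

```text
time_s: 9.65
position: [0.5662, 0.0982, 0.0985]
tool_rot: [[-0.097, 0.901, 0.422], [0.995, 0.088, 0.041], [-0.001, 0.424, -0.906]]
ft_force: [-0.2, 0.8, -2.0]
grip_width: 0.0149
gripper_force: 32.8
```

Emit:
jog_arm --plan "0 0 0 0 0 0.05 255;0 0 0 0 0 0.05 255;0 0 0 0 0 0 255"

```text
time_s: 9.9
position: [0.5666, 0.0982, 0.0975]
tool_rot: [[-0.097, 0.901, 0.422], [0.995, 0.088, 0.041], [-0.001, 0.424, -0.906]]
ft_force: [-0.1, -0.7, -1.1]
grip_width: 0.0147
gripper_force: 32.8
```

Emit:
jog_arm --plan "0 0 0 0 0 0.05 255;0 0 0 0 0 0.05 255;0 0 0 0 0 0 255"

```text
time_s: 10.15
position: [0.5671, 0.0983, 0.0967]
tool_rot: [[-0.097, 0.901, 0.422], [0.995, 0.088, 0.041], [-0.001, 0.424, -0.906]]
ft_force: [-0.2, 1.0, -0.2]
grip_width: 0.0151
gripper_force: 32.8
```

Emit:
jog_arm --plan "0 0 0 0 0 0.05 255;0 0 0 0 0 0.05 255;0 0 0 0 0 0 255"

```text
time_s: 10.4
position: [0.5674, 0.0984, 0.0961]
tool_rot: [[-0.097, 0.901, 0.422], [0.995, 0.088, 0.041], [-0.001, 0.424, -0.906]]
ft_force: [-2.9, 0.7, 4.5]
grip_width: 0.0148
gripper_force: 33.5
```

Emit:
jog_arm --plan "0 0 0 0 0 0.05 255;0 0 0 0 0 0.05 255;0 0 0 0 0 0 255"

```text
time_s: 10.65
position: [0.5677, 0.0984, 0.0957]
tool_rot: [[-0.097, 0.901, 0.423], [0.995, 0.088, 0.041], [-0.001, 0.425, -0.905]]
ft_force: [-8.6, 0.1, 11.4]
grip_width: 0.0148
gripper_force: 34.5
```

Contact at the hanging height, about 14 N along the gauge's z with almost no sideways part, so the core sits on step 1's mouth and does not fit. On to step 2.

Emit:
jog_arm --plan "0 0 0 0 0 -0.5 255;0 0 0 0 0 -1.5 255;0 0 0 0 0 -1.3 255;0 0 0 2 0 0 255;0 0 0 2.55 0 0 255;0 0 0 0 0 0 255;0 0 0 0 0 0 255"

```text
time_s: 11.23
position: [0.5493, 0.1431, 0.1247]
tool_rot: [[-0.099, 0.901, 0.422], [0.995, 0.09, 0.041], [-0.001, 0.424, -0.906]]
ft_force: [-0.8, -1.2, -0.9]
grip_width: 0.0153
gripper_force: 32.8
```

```bash
python3 - <<'E'
from fit import *
rel(gw(2,25,1.3,-1.5),TR)
im=imaging.get_image("wrist"); save(im,"w5"); W=cloud(im);p=im["pixels"].astype(int)
s=env.observe();T=np.array(s["tool_rot"]);L=(W-s["position"])@T*1000
g=(p[...,1]>p[...,0]+50)&(p[...,1]>p[...,2]+50)&np.isfinite(L[...,0])&(abs(L[...,0])<40)&(abs(L[...,1])<20)&(abs(L[...,2])<40)
q=L[g];print(np.percentile(q,[2,98],axis=0).round(1).tolist());m=abs(q[:,1]-np.median(q[:,1]))<5; q=q[m]
r=least_squares(lambda x:np.hypot(q[:,0]-x[0],q[:,2]-x[1])-x[2],[0,7,18.5],loss="soft_l1"); print(r.x.round(2))
L=(W-Gp)@GR*1000; f=np.isfinite(L[...,0])
for n,(y0,z) in list(STEP.items())[2:]:
    q=np.sort(L[f&(abs(L[...,2]-z+.9)<1.2)&(abs(L[...,1]-y0)<14)&(abs(L[...,0])<25)][:,0]); b=np.where(np.diff(q)>4)[0]
    print(n,[(a[0].round(1),a[-1].round(1)) for a in np.split(q,b+1)])
for z in (47,55):
    q=np.sort(L[f&(abs(L[...,0]-1)<8)&(abs(L[...,2]-z)<1.2)&(L[...,1]>-25)][:,1]); b=np.where(np.diff(q)>4)[0]; print(z,[(a[0].round(1),a[-1].round(1),len(a)) for a in np.split(q,b+1) if len(a)>3])
E
```

```text
pos [0.5493 0.1431 0.1247] shift(cm, cur axes) [-0.09 -0.    1.43] rotvec [0.07 0.   0.08] shift(cm, target axes) [-0.09 -0.    1.43]
[[-11.4, -7.0, -11.2], [18.3, 7.6, 8.7]]
[-0.08  7.86 18.34]
3 [(np.float64(-16.9), np.float64(-8.8)), (np.float64(11.1), np.float64(19.2))]
4 [(np.float64(-17.0), np.float64(-8.9)), (np.float64(11.0), np.float64(19.1))]
47 [(np.float64(-21.1), np.float64(-10.9), 484)]
55 [(np.float64(35.0), np.float64(44.8), 660)]
```

View pics/w5.png

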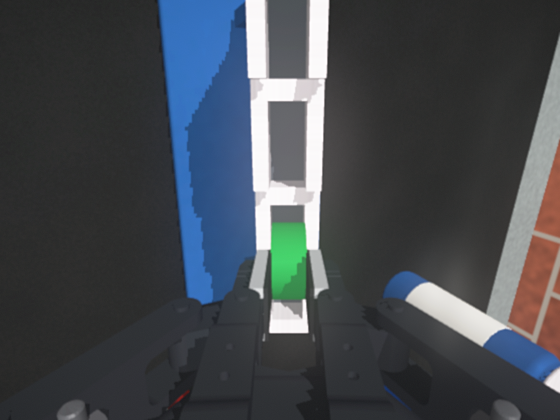

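The disc lines up with pocket 2 in the view (both at columns 272–306), just behind px (288,215). I lower it gently.

Emit:
jog_arm --plan "0 0 0 -0.13 0 0.5 255;0 0 0 0 0 0.5 255;0 0 0 0 0 0.4 255;0 0 0 0 0 0.2 255;0 0 0 0 0 0.2 255;0 0 0 0 0 0 255"

```text
time_s: 11.78
position: [0.5573, 0.1415, 0.1079]
tool_rot: [[-0.097, 0.902, 0.421], [0.995, 0.088, 0.04], [-0.0, 0.423, -0.906]]
ft_force: [-0.0, -0.7, -0.9]
grip_width: 0.0146
gripper_force: 32.8
```

Emit:
jog_arm --plan "0 0 0 0 0 0.1 255;0 0 0 0 0 0.1 255;0 0 0 0 0 0.1 255;0 0 0 0 0 0 255"

```text
time_s: 12.12
position: [0.5585, 0.1419, 0.1057]
tool_rot: [[-0.097, 0.901, 0.422], [0.995, 0.088, 0.041], [-0.001, 0.424, -0.906]]
ft_force: [-0.8, 0.0, -1.0]
grip_width: 0.0147
gripper_force: 32.8
```

Emit:
jog_arm --plan "0 0 0 0 0 0.1 255;0 0 0 0 0 0.1 255;0 0 0 0 0 0.1 255;0 0 0 0 0 0 255"

```text
time_s: 12.45
position: [0.5598, 0.142, 0.1028]
tool_rot: [[-0.097, 0.902, 0.422], [0.995, 0.088, 0.041], [-0.001, 0.424, -0.906]]
ft_force: [-0.8, 0.4, -1.3]
grip_width: 0.0149
gripper_force: 32.8
```

Emit:
jog_arm --plan "0 0 0 0 0 0.1 255;0 0 0 0 0 0.1 255;0 0 0 0 0 0.1 255;0 0 0 0 0 0 255"

```text
time_s: 12.78
position: [0.561, 0.1421, 0.1001]
tool_rot: [[-0.097, 0.902, 0.422], [0.995, 0.088, 0.041], [-0.001, 0.424, -0.906]]
ft_force: [-0.1, -0.6, 0.1]
grip_width: 0.0149
gripper_force: 32.8
```

Emit:
jog_arm --plan "0 0 0 0 0 0.1 255;0 0 0 0 0 0.1 255;0 0 0 0 0 0.1 255;0 0 0 0 0 0 255"

```text
time_s: 13.12
position: [0.5623, 0.1422, 0.0973]
tool_rot: [[-0.097, 0.902, 0.422], [0.995, 0.088, 0.041], [-0.001, 0.424, -0.906]]
ft_force: [0.5, 0.2, -1.8]
grip_width: 0.015
gripper_force: 32.8
```

Emit:
jog_arm --plan "0 0 0 0 0 0.1 255;0 0 0 0 0 0.1 255;0 0 0 0 0 0 255;0 0 0 0 0 0 255"

```text
time_s: 13.45
position: [0.5632, 0.1423, 0.0957]
tool_rot: [[-0.097, 0.901, 0.422], [0.995, 0.088, 0.041], [-0.001, 0.424, -0.906]]
ft_force: [-0.3, 0.1, -0.7]
grip_width: 0.0151
gripper_force: 32.8
```

```bash
python3 - <<'E'
from h import *
rel(gw(2,2.5,1.3,-1.9),TR);print(env.observe()["ft_force"])
E
```

```text
pos [0.5632 0.1423 0.0957] shift(cm, cur axes) [ 0.08 -0.02  0.48] rotvec [ 0.08  0.04 -0.03] shift(cm, target axes) [ 0.08 -0.02  0.48]
[-0.34214711  0.1251464  -0.71947694]
```

Emit:
jog_arm --plan "0 0 0 0.05 0 0.1 255;0 0 0 0 0 0.1 255;0 0 0 0 0 0 255"

```text
time_s: 13.7
position: [0.564, 0.1429, 0.0938]
tool_rot: [[-0.097, 0.902, 0.422], [0.995, 0.088, 0.041], [-0.001, 0.424, -0.906]]
ft_force: [-0.1, -0.6, -0.4]
grip_width: 0.0152
gripper_force: 32.8
```

Emit:
jog_arm --plan "0 0 0 0 0 0.1 255;0 0 0 0 0 0.05 255;0 0 0 0 0 0 255"

```text
time_s: 13.95
position: [0.5646, 0.1429, 0.0925]
tool_rot: [[-0.097, 0.902, 0.422], [0.995, 0.088, 0.041], [-0.001, 0.424, -0.906]]
ft_force: [0.3, -0.1, -1.9]
grip_width: 0.0149
gripper_force: 32.8
```

Emit:
jog_arm --plan "0 0 0 0 0 0.05 255;0 0 0 0 0 0.05 255;0 0 0 0 0 0 255"

```text
time_s: 14.2
position: [0.565, 0.143, 0.092]
tool_rot: [[-0.097, 0.901, 0.422], [0.995, 0.088, 0.041], [-0.001, 0.424, -0.906]]
ft_force: [-2.2, -0.5, 2.4]
grip_width: 0.0151
gripper_force: 33.3
```

Emit:
jog_arm --plan "0 0 0 0 0 0.05 255;0 0 0 0 0 0.05 255;0 0 0 0 0 0 255"

```text
time_s: 14.45
position: [0.5651, 0.1431, 0.0919]
tool_rot: [[-0.097, 0.901, 0.423], [0.995, 0.088, 0.041], [-0.001, 0.425, -0.905]]
ft_force: [-9.1, -1.5, 13.1]
grip_width: 0.0151
gripper_force: 34.8
```

Contact on the floor with the TCP 13 mm deeper than at step 1, so the core is home. I take the pressure off, open part way and back out.

Emit:
jog_arm --plan "0 0 0 0 0 -0.05 255;0 0 0 0 0 -0.05 240;0 0 0 0 0 0 220;0 0 0 0 0 0 190;0 0 0 0 0 0 150;0 0 0 0 0 0 120;0 0 0 0 0 0 120;0 0 0 0 0 0 120"

```text
time_s: 15.12
position: [0.5651, 0.143, 0.0916]
tool_rot: [[-0.097, 0.901, 0.422], [0.995, 0.088, 0.041], [-0.001, 0.424, -0.906]]
ft_force: [-0.0, -0.1, -0.1]
grip_width: 0.0451
gripper_force: 0.0
```

Emit:
jog_arm --plan "0 0 0 0 0 -0.5 120;0 0 0 0 0 -2 120;0 0 0 0 0 -4 120;0 0 0 0 0 -4 120;0 0 0 0 0 -2 120;0 0 0 -2 0 0 120;0 0 0 -3 0 0 120;0 0 0 -2 0 0 120;0 0 0 0 0 0 120;0 0 0 0 0 0 120"

```text
time_s: 15.95
position: [0.519, 0.0675, 0.2052]
tool_rot: [[-0.095, 0.902, 0.422], [0.995, 0.086, 0.04], [-0.0, 0.424, -0.906]]
ft_force: [-0.1, 0.8, -1.0]
grip_width: 0.0452
gripper_force: 0.0
```

```bash
python3 - <<'E'
from fit import *
im=imaging.get_image("wrist"); save(im,"w6"); 
for c in ("wrist","scene"):
    im=imaging.get_image(c) ; W=cloud(im); p=im["pixels"].astype(int)
    L=(W-Gp)@GR*1000; g=(p[...,1]>p[...,0]+50)&(p[...,1]>p[...,2]+50)&np.isfinite(L[...,0])&(abs(L[...,0])<40)&(abs(L[...,1])<110)&(L[...,2]>20)&(L[...,2]<120)
    q=L[g]; print(c,len(q))
    if len(q)>20:
        print(np.percentile(q,[2,98],axis=0).round(1).tolist())
        r=least_squares(lambda x:np.hypot(q[:,1]-x[0],q[:,2]-x[1])-18.4,[-40,44],loss="soft_l1"); print(r.x.round(2))
print(env.observe()["time_s"])
E
```

```text
wrist 1053
[[-9.4, -57.3, 47.5], [7.0, -24.1, 63.1]]
[-41.58  43.55]
scene 109
[[-8.0, -56.4, 44.5], [7.6, -24.4, 65.0]]
[-38.2   44.37]
16.1
```

View pics/w6.png

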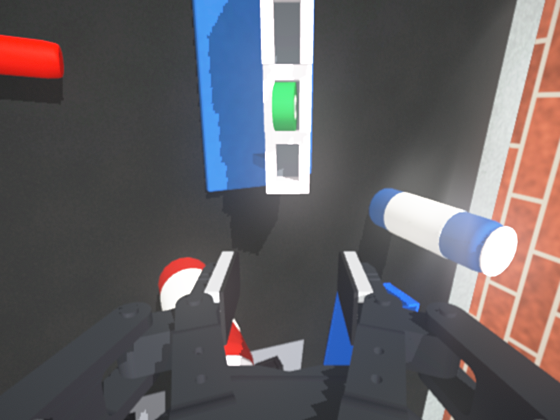

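The picture shows the core sitting in pocket 2 at px (286,106), its centre 4 mm below the mouth and so fully home. The cans stand where they were.

```bash
python3 -c "
from h import *
print(job.close_job())"
```

```text
the job is handed in; nothing more can be done
None
```

The core from the orange square would not go into step 1, where it hung on the mouth. It dropped into step 2 and stands there fully home, so it is about 37 mm across; nothing else was touched, and I handed the job in at about 16 s.

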